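# Slip a lens carrier off the cantilever rod

## Robot

A 6-joint arm with a two-finger parallel gripper is mounted at the origin on the work surface. World frame = base frame: x ahead of the robot, y to its left, z up, the work surface at z = 0. Lengths are in mm, angles in degrees, forces in N, time in s.
With the tool pointing down it reaches from about 350 to 850 mm from the base axis. Payload 8.1 kg.
Tool frame: the origin (TCP) lies on the front face of the gripper's body, between the roots of the fingers; the fingertips stand r.finger_overhang ahead of it and the grasp point (between the pads) lies 54 mm ahead of it (r.finger_overhang is the distance from the TCP to the fingertips, in mm); y points along the fingers, z is the direction in which the jaws open and shut, and the axes are right-handed (so a half turn about y gives the same grasp; the last joint's range is limited). The gripper opens to 85 mm and grips with 20 to 120 N. Pads are 22 mm wide; open, the fingers measure 114 mm over their backs; the gripper's body (76 mm by 85 mm) begins 54 mm behind the grasp point. The pads swing forward as they close: fully open they stand 13 mm farther back than shut.
Start: joints at [-79.32, 7.471, 85.268, -0, 87.261, -4.893], TCP at [161.1, -577.973, 303.892] pointing down, gripper open.
Joint ranges: [-169.43, 169.43], [-51.17, 129.36], [1.28, 143.12], [-76.62, 256.62], [0, 156.53], [-152.29, 152.29]. Speed limits (degrees/s): [136.94, 136.94, 159.86, 180, 180, 180].

## Interface

Orientations are given as [roll, pitch, yaw] about the fixed x, y, z axes, in that order (R = Rz(yaw) Ry(pitch) Rx(roll)).
In Python, from bench import r gives the robot as it stands. The module is installed in compiled form; this text tells all that it offers.
- The arm moves only by the tool arm_command, never from a script. Its argument "increments" is a list of rows, each a list of 6 numbers: the shift along the tool's x, y, z in m, then the turn, a rotation vector about the tool's x, y, z in rad. In form: [[tx, ty, tz, wx, wy, wz], ...]. A call has exactly 10 rows; each row is the pose to reach, as a shift and turn from the pose commanded when the call began, along the tool's axes at that moment; what a row does not reach only later rows make up. A row lasts 1/8 s, in which the tool goes at most 62.5 mm and 10.7 degrees, less where a joint would pass 70% of its speed; a pose out of reach is approached as far as the arm can. A call with a gripper value outside its range is refused whole. "jaw" is the gripper's target within -1 to 1 (shut at 1, half-way at 0, fully open at -1), set as the call begins (left out, the last holds). The fingers move at their own pace and stop on an object; "force" is the grip in N (left out, the last holds). Time passes only in rows, so rows that repeat a pose let the fingers close, or fill a call up. It gives the time, the measured TCP pose, the force and the opening at its end, in the units of the state.
- r.sense(): the state, without advancing time (a new reading comes with each control period).
- r.snapshot(name): name is "scene" or "top"; returns the picture (400x640x3 uint8, red, green, blue); there is no depth.
- r.camera_model(name): a dict with "intrinsics" (3x3 intrinsics, pixels), "cam_to_world" (4x4, takes a point from camera to world coordinates). Camera axes: x right, y down, z forward; pixel columns grow to the right and rows downward; lengths in mm; the calibration is good to about 2 mm. A picture is of the moment at which its call begins. camera_model takes no time and is no camera call.
- r.hand_in(): hands the job in, once; it reports no verdict.
Trained networks look in the newest picture that a camera, given by its name, has taken for a name from the list of things; names that differ only in an ending like _2 or _b are one class to them, and where a whole thing is asked for, a point or a joint stands for the part that bears it (a point fixed in the world has none). Each returns a list of dicts, best first, with "conf" (0 to 1); they miss things now and then, are a little off and sometimes report something else, mostly with a low value. They report only what shows in the picture. A call takes as long as a camera call. They do not tell look-alikes from the thing itself.
- r.trace(camera, target): "mask" (400x640 bool, what is visible of it) and "position" ([column, row] in pixels, amid what is visible of it).
- r.spot_point(camera, target): "position" ([column, row] in pixels: a listed point, or the origin of a listed thing).
The state is a dict: "time": time; "joint_pos": joint angles; "qd": joint speeds; "joint_efforts": joint torques, N m; "tool_pos": TCP position; "tcp_rot": TCP orientation; "ft_force": force on the tool from outside, world axes, zero at the start; "wrist_torque": the same for the moment, N m; "finger_gap": finger opening in mm.
Only numpy, scipy, OpenCV 4.12 (cv2) and the standard library are available. Lean on these libraries where they do the work, as an engineer would, in place of code of your own. Each camera call takes 0.05 s, during which the arm holds its last target.

## Task

On the optical table a steel rod sticks out level from a post clamp, and a black square lens carrier and, further in, a small round collar hang on it. Slide the lens carrier off the free end of the rod and carry it over, without dropping it, to the shallow grey tray; stand it upright there on its foot and let go. Leave the round collar hanging on the rod.

Things in the scene. Friction and masses are not known exactly. Their poses are not given: they have to be found in the camera images.
- carrier: Black lens carrier, a block 40 mm wide (y), 30 thick (x), 70 tall (z), 0.16 kg. A 24 mm bore runs through it along x, centred 50 mm above its underside; a small round lens shows below the bore. Origin: centre of its underside, z up. It hangs loosely by the bore on the rod, underside 84 mm above the table, x along the rod, near the free end. A 44 mm tall mount standing on the table is not it.
- stand: Post stand bolted to the table: foot 70 x 70 x 12 mm, post with its top at 165 mm, and a 36 mm cube clamp holding one end of a level steel rod, 12 mm diameter. Origin: on the post's axis at table height, z up. The rod's axis runs along the stand's -x, 140 mm above the table; its free plain end lies 160 mm from the origin.
- collar: Plain black round collar hanging on the rod between carrier and clamp, free to slide: outer diameter 40 mm, bore 24 mm, 12 mm thick (along its x, which lies along the rod), 0.05 kg. Origin: its centre. It stays on the rod.
- tray: Shallow open grey tray fixed to the table, outside 120 mm (its x) x 150 mm (its y), 22 mm high, walls 5 mm, inner floor 5 mm above the table. Empty. Origin: centre of its underside, z up.
Things that resemble listed ones, but are neither listed nor needed, are in the scene too. Leave any green or pink look-alike of the carrier alone.

How it is judged:
By the outcome, as a careful person would: the job done as asked, in the order asked, and still so for the second after the job is handed in, with the robot touching nothing.
It also fails if it takes over 51 s, if anything falls off the work surface, if the arm or the gripper's body presses on something with over 40 N, if the wrist force passes 120 N, or if a joint passes its speed limit or range.

## Working session

There is one attempt and no reset: what is moved stays moved. The work goes in short steps, Python scripts to look and compute and a tool call to move; the robot and the scene stay as the last step left them, time stands still between calls to the robot, and variables do not carry over. Pictures are saved under pics/ and viewed, and the job is handed in when it is done.

Besides the shell and the picture viewer there is one more tool, called by a JSON object that holds its "method" and its "body". arm_command: Moves the arm, as the interface text tells. Its arguments: {"type":"object","properties":{"increments":{"type":"array","items":{"type":"array","items":{"type":"number"}}},"jaw":{"type":"number"},"force":{"type":"number"}},"required":["increments"]}

```bash
mkdir -p pics; python3 - <<'E'
from bench import r
import cv2,numpy as np
np.set_printoptions(precision=2,suppress=True)
for c in("scene","top"):
    im=r.snapshot(c); cv2.imwrite(f"pics/{c}0.png",im[...,::-1])
    m=r.camera_model(c); print(c,np.array(m["intrinsics"]),np.array(m["cam_to_world"]))
    for t in("carrier","stand","collar","tray"):
        for f in (r.spot_point,):
            print(t,[(np.round(d["position"],1),round(d["conf"],2)) for d in f(c,t)])
s=r.sense();print(s);print(r.finger_overhang)
E
```

```text
scene [[518.1    0.   320.61]
 [  0.   518.1  199.03]
 [  0.     0.     1.  ]] [[  -0.5     0.63   -0.59 1092.56]
 [   0.87    0.36   -0.34  271.5 ]
 [  -0.01   -0.68   -0.73  728.13]
 [   0.      0.      0.      1.  ]]
carrier [(array([249.4, 157.5]), 0.79), (array([225.5, 166.8]), 0.7), (array([282.5, 214.1]), 0.58)]
stand [(array([218.5, 226.3]), 0.98)]
collar [(array([220.3, 158.7]), 0.85)]
tray []
top [[508.6    0.   311.66]
 [  0.   508.6  191.85]
 [  0.     0.     1.  ]] [[   0.02   -0.99    0.14  467.57]
 [  -1.     -0.02   -0.01  -23.83]
 [   0.01   -0.14   -0.99 1089.04]
 [   0.      0.      0.      1.  ]]
carrier [(array([425.4, 246.1]), 0.9), (array([397.5, 230.8]), 0.84), (array([346.6, 221. ]), 0.62)]
stand [(array([387.8, 176.1]), 0.86)]
collar [(array([400. , 192.5]), 0.74)]
tray [(array([209.7, 179.6]), 0.72)]
{'time': 0.5, 'joint_pos': array([-79.32,   7.47,  85.27,   0.  ,  87.26,  -4.9 ]), 'qd': array([-0.02, -0.11, -0.02, -0.01,  0.13, -0.01]), 'joint_efforts': array([  0.  , -56.87, -50.04,  -0.  ,   0.  ,   0.  ]), 'tool_pos': array([ 161.1 , -577.95,  303.84]), 'tcp_rot': array([ -90.01,    0.  , -164.43]), 'ft_force': array([ 0.82,  1.03, -0.4 ]), 'wrist_torque': array([0.03, 0.03, 0.02]), 'finger_gap': 85.15846760575774}
72.6
```

View pics/scene0.png

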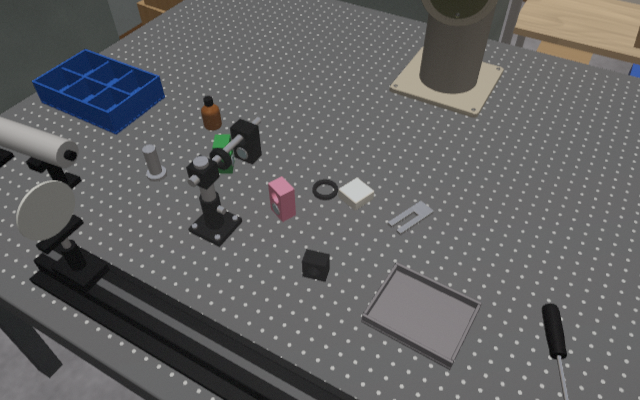

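View pics/top0.png

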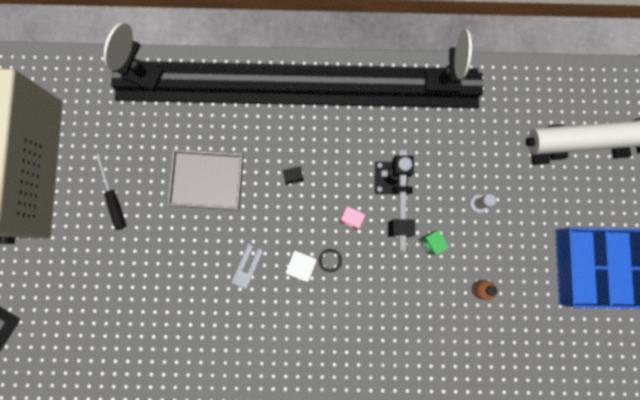

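```bash
python3 - <<'E'
import cv2
a=cv2.imread('pics/scene0.png')[110:270,150:350];b=cv2.imread('pics/top0.png')[150:290,310:470]
cv2.imwrite('pics/sc1.png',cv2.resize(a,None,fx=4,fy=3.7,interpolation=3)[:600,:800]);cv2.imwrite('pics/tc1.png',cv2.resize(b,None,fx=4,fy=4,interpolation=3))
E
```

```text
(no output)
```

View pics/sc1.png

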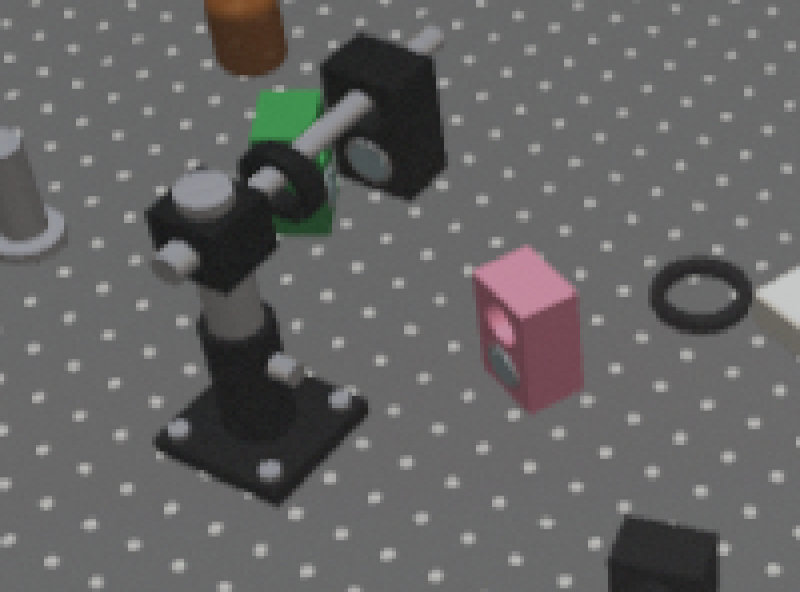

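View pics/tc1.png

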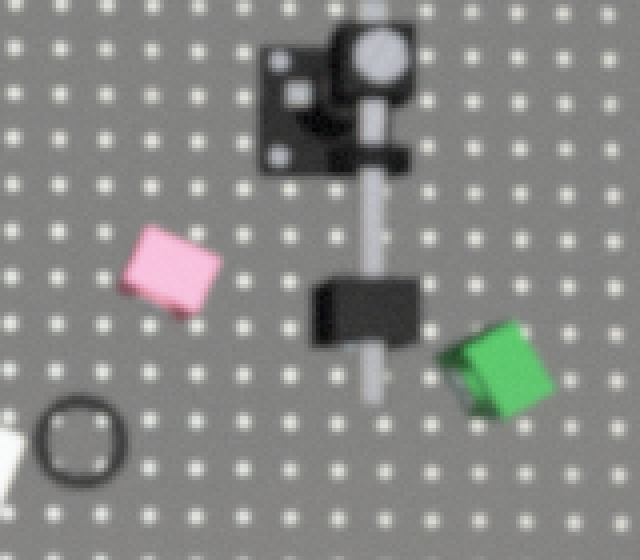

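Candidates for the carrier are these (scene / top pixels):
- **Black block on the rod:** (247,141) / (402,228). It hangs on the rod outside the collar and has the lens below the bore, so this is the carrier.
- **Green block:** (225,152) / (435,243). It stands on the table, so it is a look-alike.
- **Pink block:** (282,200) / (352,217). It also stands on the table, so it is a look-alike.
- **Low black mount:** (316,265) / (293,175). It stands on the table and is the 44 mm mount.

The enlarged crops confirm this. The free end of the rod is at top (402,248), and the tray is at top (206,180).

```bash
cat > h.py <<'E'
from bench import r
import cv2,numpy as np
np.set_printoptions(precision=1,suppress=True)
def ray(c,p,z):
    m=r.camera_model(c);K=np.array(m["intrinsics"]);T=np.array(m["cam_to_world"])
    d=T[:3,:3]@np.linalg.solve(K,[p[0],p[1],1]);o=T[:3,3]
    return o+d*(z-o[2])/d[2]
def proj(c,P):
    m=r.camera_model(c);K=np.array(m["intrinsics"]);T=np.linalg.inv(np.array(m["cam_to_world"]))
    q=K@(T[:3,:3]@np.asarray(P,float)+T[:3,3]);return q[:2]/q[2]
E
python3 - <<'E'
from h import *
# top crop coords /4 + (310,150)
t=lambda u,v:(310+u/4,150+v/4)
print("rod end top",ray("top",t(372,404),140),"rod near collar",ray("top",t(372,170),140),"post top",ray("top",t(380,55),165))
print("carrier top face corners",[ray("top",t(*p),154) for p in((330,279),(418,279),(420,345),(330,347))])
print("rod end scene",ray("scene",(150+435/4,110+33/3.7),140))
print("carrier scene top corners",[ray("scene",(150+u/4,110+v/3.7),154) for u,v in((323,72),(365,35),(432,62),(395,100))])
print("green top z70",ray("top",t(507,365),70),"pink",ray("top",t(182,265),70))
for c in("scene","top"):
  for n in("carrier","collar","tray"):
    for d in r.trace(c,n):
        m=d["mask"].astype(np.uint8);k,_=max([(x,cv2.contourArea(x)) for x in cv2.findContours(m,0,2)[0]],key=lambda a:a[1])
        R=cv2.minAreaRect(k);print(c,n,round(d["conf"],2),np.array(d["position"]),R)
        if n=="tray": print([ray(c,p,22) for p in cv2.boxPoints(R)])
E
```

```text
rod end top [ 493.6 -205.9  140. ] rod near collar [ 603.4 -206.8  140. ] post top [ 653.8 -206.2  165. ]
carrier top face corners [array([ 550.3, -184.2,  154. ]), array([ 551., -225.,  154.]), array([ 520.6, -225.5,  154. ]), array([ 518.9, -184.1,  154. ])]
rod end scene [ 495.  -202.8  140. ]
carrier scene top corners [array([ 557.6, -217.4,  154. ]), array([ 525.8, -217.8,  154. ]), array([ 528.1, -180.2,  154. ]), array([ 559. , -178.2,  154. ])]
green top z70 [ 516.1 -287.2   70. ] pink [ 563.4 -124.1   70. ]
scene carrier 0.97 [281.8 202.1] ((281.81597900390625, 199.08921813964844), (44.0184326171875, 26.2558536529541), 82.56858825683594)
scene carrier 0.87 [222.2 148.3] ((220.96951293945312, 142.22561645507812), (13.914373397827148, 21.092424392700195), 83.6598129272461)
scene carrier 0.81 [247.6 142.5] ((245.1400146484375, 141.51998901367188), (43.6549072265625, 27.180309295654297), 86.8201675415039)
scene collar 0.52 [220.9 158. ] ((220.6206817626953, 158.4482879638672), (22.754465103149414, 15.280369758605957), 48.36646270751953)
scene tray 0.78 [425.2 313.2] ((419.800048
[... 553 characters left out ...]
 0.89 [347.7 219. ] ((351.3000183105469, 218.4000244140625), (20.57182502746582, 18.335756301879883), 26.56505012512207)
top carrier 0.64 [432.3 241. ] ((433.2538757324219, 242.5692596435547), (22.078182220458984, 22.20221710205078), 60.2551155090332)
top collar 0.49 [397.6 190.6] ((401.5, 189.0), (6.0, 19.0), 90.0)
top collar 0.32 [206.1 178. ] ((204.99114990234375, 179.1327667236328), (73.03785705566406, 56.807228088378906), 3.814074993133545)
top tray 0.64 [206.5 178.8] ((204.80532836914062, 178.92034912109375), (73.70304870605469, 58.13760757446289), 3.814074993133545)
[array([583.6, 270. ,  22. ]), array([708.3, 268.8,  22. ]), array([700.7, 111.6,  22. ]), array([576. , 115.3,  22. ])]
```

```bash
cat >> h.py <<'E'
from scipy.spatial.transform import Rotation as Ro
def plan(p,yaw=180,base=None,byaw=None):
    s=r.sense()
    b=np.array(s["tool_pos"] if base is None else base,float)
    R=Ro.from_euler('xyz',s["tcp_rot"] if byaw is None else [-90,0,byaw],degrees=True)
    G=Ro.from_euler('xyz',[-90,0,yaw],degrees=True)
    d=R.inv().apply(np.array(p,float)-b)/1000; w=(R.inv()*G).as_rotvec()
    np.set_printoptions(precision=4,suppress=True); print(d,w)
E
python3 -c "
from h import *
plan([537,-205,304],180,[161.1,-577.97,303.89],-164.43)"
```

```text
[-0.4622 -0.0001 -0.2584] [-0.      0.2717 -0.    ]
```

{"method": "arm_command", "body": {"increments": [[-0.02,0,-0.011,0,0.01,0],[-0.065,0,-0.036,0,0.04,0],[-0.12,0,-0.067,0,0.07,0],[-0.175,0,-0.098,0,0.105,0],[-0.23,0,-0.129,0,0.135,0],[-0.285,0,-0.16,0,0.168,0],[-0.34,0,-0.19,0,0.2,0],[-0.395,0,-0.221,0,0.232,0],[-0.44,0,-0.246,0,0.26,0],[-0.4622,0,-0.2584,0,0.2717,0]], "jaw": -1, "force": 40}}

```text
time: 2.05
tool_pos: [538.6, -202.4, 303.9]
tcp_rot: [-90.0, 0.0, -179.9]
ft_force: [0.4, -0.4, 0.1]
finger_gap: 85.4
```

{"method": "arm_command", "body": {"increments": [[0,0.008,0,0,0,0],[0,0.023,0,0,0,0],[0,0.04,0,0,0,0],[0,0.057,0,0,0,0],[0,0.074,0,0,0,0],[0,0.09,0,0,0,0],[0,0.104,0,0,0,0],[0,0.115,0,0,0,0],[0,0.122,0,0,0,0],[0,0.122,0,0,0,0]]}}

```text
time: 3.3
tool_pos: [536.8, -204.8, 181.4]
tcp_rot: [-90.0, -0.0, -180.0]
ft_force: [1.0, -0.7, -0.4]
finger_gap: 85.2
```

```bash
python3 - <<'E'
from h import *
print(r.sense()["tool_pos"])
for c,(y0,y1,x0,x1) in dict(scene=(60,210,170,330),top=(150,290,310,470)).items():
    im=r.snapshot(c)[...,::-1]
    cv2.imwrite(f"pics/{c}2.png",cv2.resize(im[y0:y1,x0:x1],None,fx=4,fy=4,interpolation=3))
E
```

```text
[ 536.8 -204.8  181.4]
```

View pics/scene2.png

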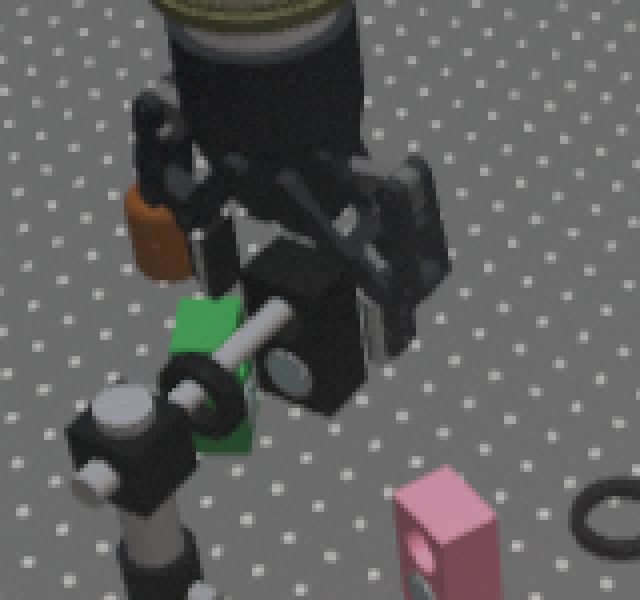

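View pics/top2.png

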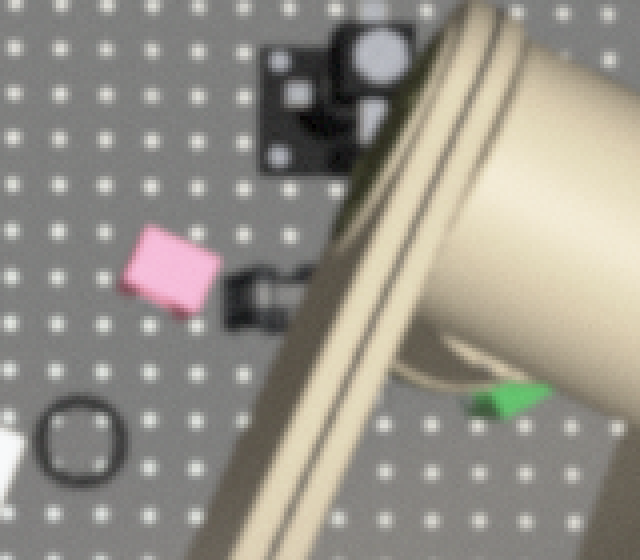

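The fingers straddle the carrier, with the pads on its two side faces and both fingers clear of the green block. Closing now.

{"method": "arm_command", "body": {"increments": [[0,0,0,0,0,0],[0,0,0,0,0,0],[0,0,0,0,0,0],[0,0,0,0,0,0],[0,0,0,0,0,0],[0,0,0,0,0,0],[0,0,0,0,0,0],[0,0,0,0,0,0],[0,0,0,0,0,0],[0,0,0,0,0,0]], "jaw": 1, "force": 45}}

```text
time: 4.65
tool_pos: [537.2, -205.2, 182.3]
tcp_rot: [-90.0, 0.0, -180.0]
ft_force: [1.0, -0.6, 5.6]
finger_gap: 39.3
```

{"method": "arm_command", "body": {"increments": [[0,-0.001,0,0,0,0],[0,-0.002,0,0,0,0],[0,-0.003,0,0,0,0],[0,-0.004,0,0,0,0],[0,-0.005,0,0,0,0],[0,-0.006,0,0,0,0],[0,-0.006,0,0,0,0],[0,-0.006,0,0,0,0],[0,-0.006,0,0,0,0],[0,-0.006,0,0,0,0]]}}

```text
time: 5.9
tool_pos: [536.9, -205.0, 187.9]
tcp_rot: [-90.0, -0.0, -180.0]
ft_force: [-0.4, 0.1, -1.9]
finger_gap: 39.3
```

```bash
python3 - <<'E'
from h import *
im=r.snapshot("scene")[...,::-1]; s=r.sense();print(s["ft_force"],s["wrist_torque"],s["tool_pos"])
cv2.imwrite("pics/s3.png",cv2.resize(im[90:190,190:290],None,fx=6,fy=6,interpolation=3))
E
```

```text
[ 0.3  0.5 -1.1] [0. 0. 0.] [ 537.  -205.   187.9]
```

View pics/s3.png

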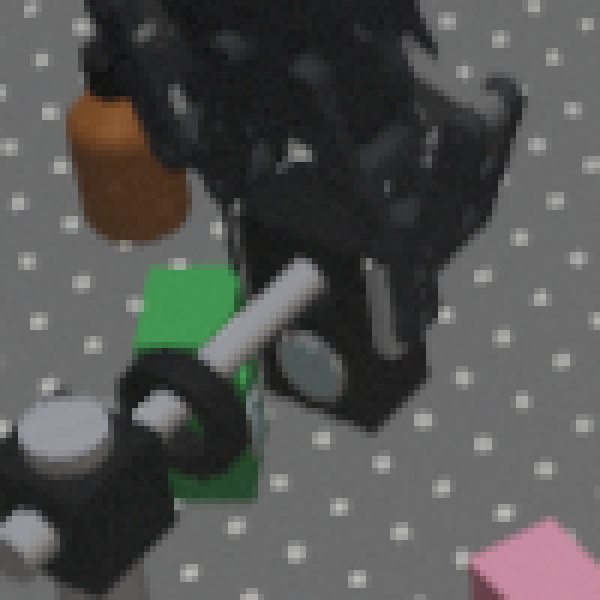

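The force reads about the carrier's own weight (1–2 N), so it is held free of the rod. Sliding it off.

{"method": "arm_command", "body": {"increments": [[0.003,0,0,0,0,0],[0.01,0,0,0,0,0],[0.02,0,0,0,0,0],[0.03,0,0,0,0,0],[0.04,0,0,0,0,0],[0.05,0,0,0,0,0],[0.06,0,0,0,0,0],[0.07,0,0,0,0,0],[0.078,0,0,0,0,0],[0.08,0,0,0,0,0]]}}

```text
time: 7.2
tool_pos: [456.5, -205.0, 187.9]
tcp_rot: [-90.0, 0.0, 180.0]
ft_force: [0.2, -0.0, -1.4]
finger_gap: 39.4
```

{"method": "arm_command", "body": {"increments": [[0.005,0,0,0,0,0],[0.012,0,0,0,0,0],[0.02,0,0,0,0,0],[0.025,-0.005,0,0,0,0],[0.025,-0.02,0,0,0,0],[0.025,-0.04,0,0,0,0],[0.025,-0.06,0,0,0,0],[0.025,-0.08,0,0,0,0],[0.025,-0.095,0,0,0,0],[0.025,-0.1,0,0,0,0]]}}

```text
time: 8.45
tool_pos: [432.5, -205.3, 289.7]
tcp_rot: [-89.9, 0.1, -180.0]
ft_force: [-1.1, 0.4, -1.5]
finger_gap: 39.7
```

```bash
python3 - <<'E'
from h import *
im=r.snapshot("scene")[...,::-1]; cv2.imwrite("pics/s4.png",im); s=r.sense();print(s["ft_force"],s["wrist_torque"],s["tool_pos"])
plan([643,191,260],180,[432,-205,288],180)
E
```

```text
[-0.1 -0.7 -1. ] [-0.  0.  0.] [ 432.4 -205.2  289.4]
[-0.211  0.028 -0.396] [0. 0. 0.]
```

View pics/s4.png

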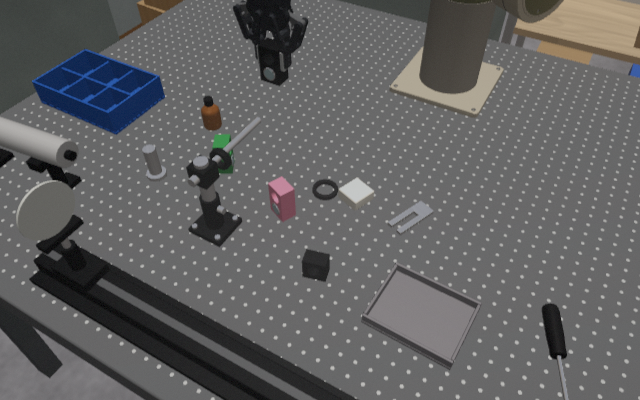

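The carrier is off the rod and in the gripper at scene (273,65). The collar still hangs on the rod at (220,158), and the tray is clear. Carrying it over.

{"method": "arm_command", "body": {"increments": [[-0.006,0,-0.011,0,0,0],[-0.02,0,-0.037,0,0,0],[-0.039,0.001,-0.073,0,0,0],[-0.061,0.004,-0.114,0,0,0],[-0.083,0.008,-0.155,0,0,0],[-0.105,0.012,-0.197,0,0,0],[-0.127,0.016,-0.238,0,0,0],[-0.149,0.02,-0.28,0,0,0],[-0.17,0.023,-0.32,0,0,0],[-0.188,0.026,-0.353,0,0,0]]}}

```text
time: 9.75
tool_pos: [619.7, 150.7, 260.1]
tcp_rot: [-90.0, -0.1, -179.9]
ft_force: [0.2, -0.4, -1.4]
finger_gap: 39.4
```

{"method": "arm_command", "body": {"increments": [[-0.012,0,-0.023,0,0,0],[-0.02,0.004,-0.038,0,0,0],[-0.023,0.015,-0.043,0,0,0],[-0.023,0.032,-0.043,0,0,0],[-0.023,0.05,-0.043,0,0,0],[-0.023,0.068,-0.043,0,0,0],[-0.023,0.084,-0.043,0,0,0],[-0.023,0.095,-0.043,0,0,0],[-0.023,0.1,-0.043,0,0,0],[-0.023,0.1,-0.043,0,0,0]]}}

```text
time: 11.0
tool_pos: [642.9, 191.1, 161.8]
tcp_rot: [-90.0, -0.0, -180.0]
ft_force: [0.2, 0.0, -1.5]
finger_gap: 39.6
```

```bash
python3 - <<'E'
from h import *
im=r.snapshot("scene")[...,::-1]; cv2.imwrite("pics/s5.png",cv2.resize(im[180:380,300:520],None,fx=3,fy=3,interpolation=3)); s=r.sense();print(s["ft_force"],s["tool_pos"],s["tcp_rot"])
E
```

```text
[ 0.9 -0.3 -1.4] [643.2 191.1 162.4] [ -90.    0. -180.]
```

View pics/s5.png

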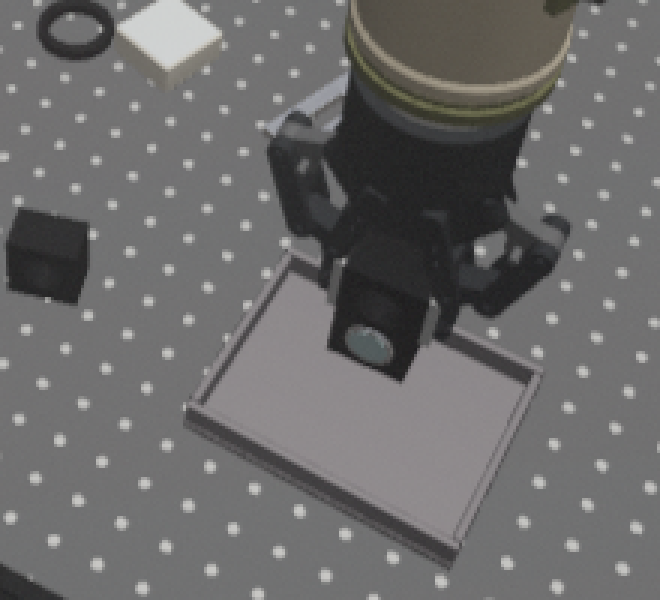

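```bash
python3 -c "
from h import *
for z in (58,64,70): print(z,[proj('scene',[x,y,z]) for x,y in ((658,211),(658,171))])
print(300+403/3,180+381/3,300+328/3,180+347/3)"
```

```text
58 [array([433. , 308.2]), array([407.9, 296.7])]
64 [array([433.6, 306. ]), array([408.4, 294.5])]
70 [array([434.2, 303.8]), array([408.9, 292.3])]
434.33333333333337 307.0 409.3333333333333 295.6666666666667
```

The carrier hangs over the middle of the tray. Its lower corners at (434,307) and (409,296) match an underside height of 61–64 mm, so it sits upright and hasn't slipped. Lowering.

{"method": "arm_command", "body": {"increments": [[0,0.006,0,0,0,0],[0,0.014,0,0,0,0],[0,0.023,0,0,0,0],[0,0.032,0,0,0,0],[0,0.04,0,0,0,0],[0,0.046,0,0,0,0],[0,0.05,0,0,0,0],[0,0.052,0,0,0,0],[0,0.053,0,0,0,0],[0,0.053,0,0,0,0]]}}

```text
time: 12.3
tool_pos: [643.1, 191.1, 109.1]
tcp_rot: [-90.0, 0.0, -180.0]
ft_force: [-0.0, -0.1, -1.4]
finger_gap: 39.8
```

{"method": "arm_command", "body": {"increments": [[0,0.0005,0,0,0,0],[0,0.001,0,0,0,0],[0,0.0015,0,0,0,0],[0,0.002,0,0,0,0],[0,0.0025,0,0,0,0],[0,0.003,0,0,0,0],[0,0.003,0,0,0,0],[0,0.003,0,0,0,0],[0,0.003,0,0,0,0],[0,0.003,0,0,0,0]]}}

```text
time: 13.55
tool_pos: [642.9, 191.0, 105.9]
tcp_rot: [-90.0, 0.0, -180.0]
ft_force: [0.8, 0.5, -1.8]
finger_gap: 39.7
```

{"method": "arm_command", "body": {"increments": [[0,0.0003,0,0,0,0],[0,0.0006,0,0,0,0],[0,0.0009,0,0,0,0],[0,0.0012,0,0,0,0],[0,0.0015,0,0,0,0],[0,0.0018,0,0,0,0],[0,0.002,0,0,0,0],[0,0.002,0,0,0,0],[0,0.002,0,0,0,0],[0,0.002,0,0,0,0]]}}

```text
time: 14.8
tool_pos: [642.9, 191.1, 103.9]
tcp_rot: [-90.0, 0.0, -180.0]
ft_force: [1.1, 0.1, -1.3]
finger_gap: 39.5
```

{"method": "arm_command", "body": {"increments": [[0,0.0002,0,0,0,0],[0,0.0004,0,0,0,0],[0,0.0006,0,0,0,0],[0,0.0008,0,0,0,0],[0,0.001,0,0,0,0],[0,0.0012,0,0,0,0],[0,0.0014,0,0,0,0],[0,0.0015,0,0,0,0],[0,0.0015,0,0,0,0],[0,0.0015,0,0,0,0]]}}

```text
time: 16.05
tool_pos: [643.0, 191.1, 103.5]
tcp_rot: [-90.0, 0.0, -180.0]
ft_force: [-4.9, -1.9, 8.7]
finger_gap: 39.8
```

Contact: the upward force is 8.7 N, so the carrier is on the floor. Releasing and retreating.

{"method": "arm_command", "body": {"increments": [[0,-0.0005,0,0,0,0],[0,-0.0008,0,0,0,0],[0,-0.0008,0,0,0,0],[0,-0.0008,0,0,0,0],[0,-0.0008,0,0,0,0],[0,-0.0008,0,0,0,0],[0,-0.0008,0,0,0,0],[0,-0.0008,0,0,0,0],[0,-0.0008,0,0,0,0],[0,-0.0008,0,0,0,0]], "jaw": -0.8}}

```text
time: 17.3
tool_pos: [642.9, 191.0, 103.2]
tcp_rot: [-90.0, -0.0, -180.0]
ft_force: [-0.2, 0.3, -0.2]
finger_gap: 76.8
```

```bash
python3 - <<'E'
from h import *
im=r.snapshot("scene")[...,::-1]; cv2.imwrite("pics/s6.png",cv2.resize(im[180:380,300:520],None,fx=3,fy=3,interpolation=3)); s=r.sense();print(s["ft_force"],s["tool_pos"],s["finger_gap"])
E
```

```text
[-0.4 -0.4  0.4] [642.9 191.  103.2] 76.98619932694888
```

View pics/s6.png

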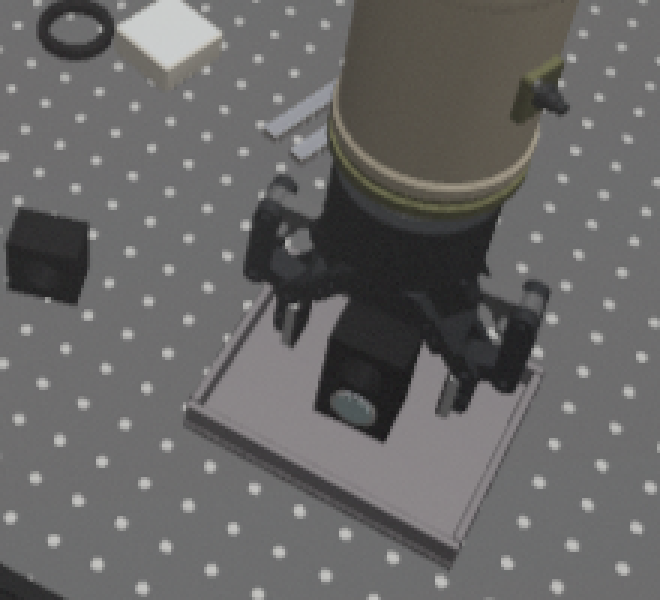

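The carrier stands free on the tray floor, with its foot corner at crop (385,440) and the fingers clear on both sides. Moving straight up and then away.

{"method": "arm_command", "body": {"increments": [[0,-0.005,0,0,0,0],[0,-0.018,0,0,0,0],[0,-0.038,0,0,0,0],[0,-0.06,0,0,0,0],[0,-0.085,0,0,0,0],[0,-0.11,0,0,0,0],[0,-0.135,0,0,0,0],[0,-0.16,0,0,0,0],[0,-0.178,0,0,0,0],[0,-0.185,0,0,0,0]]}}

```text
time: 18.6
tool_pos: [643.5, 191.1, 290.7]
tcp_rot: [-90.0, 0.2, -180.0]
ft_force: [-0.2, 0.1, 0.6]
finger_gap: 77.1
```

{"method": "arm_command", "body": {"increments": [[0.01,0,0,0,0,0],[0.03,0,0,0,0,0],[0.055,0,0,0,0,0],[0.085,0,0,0,0,0],[0.115,0,0,0,0,0],[0.145,0,0,0,0,0],[0.17,0,0,0,0,0],[0.19,0,0,0,0,0],[0.2,0,0,0,0,0],[0.2,0,0,0,0,0]]}}

```text
time: 19.85
tool_pos: [442.3, 191.0, 287.6]
tcp_rot: [-90.0, -0.0, -180.0]
ft_force: [-0.1, 0.2, -0.3]
finger_gap: 76.6
```

```bash
python3 - <<'E'
from h import *
im=r.snapshot("scene")[...,::-1]; cv2.imwrite("pics/s7.png",im); s=r.sense();print(s["ft_force"],s["tool_pos"],s["qd"])
im=r.snapshot("top")[...,::-1]; cv2.imwrite("pics/t7.png",im)
print([proj('scene',[x,y,z]) for x,y,z in((658,211,5),(658,171,5),(658,211,75),(658,171,75))])
E
```

```text
[ 0.5  0.3 -1.4] [442.9 191.  287.8] [-0.3  0.9 -1.1 -0.2  0.  -0.1]
[array([427.8, 326.3]), array([404. , 315.1]), array([434.7, 302. ]), array([409.3, 290.5])]
```

View pics/s7.png

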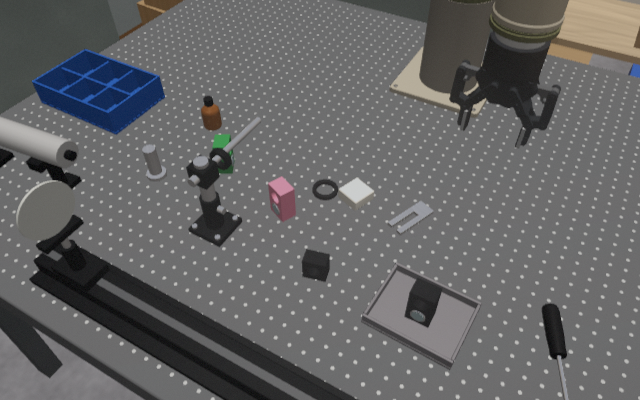

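View pics/t7.png

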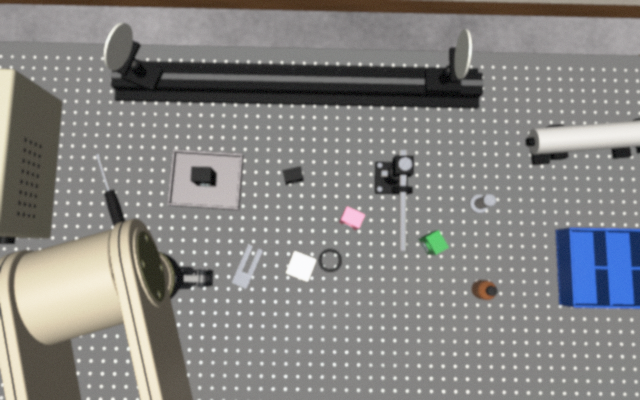

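The carrier stands upright in the tray at scene (423,302) and top (204,176). The collar is still on the rod at scene (220,158), and nothing else has moved.

```bash
python3 -c "
from bench import r
print(r.hand_in(), r.sense()['time'])"
```

```text
the job is handed in; nothing more can be done
the job is handed in; nothing more can be done
```

I gripped the black carrier by its sides, lifted it 6 mm clear of the rod and slid it off the free end. I then carried it to the grey tray, set it down on its foot and let go. The robot clock read about 20 s of the 51 s allowed when I handed in.

The last pictures from both cameras show the carrier upright near the middle of the tray. In the scene picture its foot corner is close to where I computed it should be. The collar is still on the rod, the look-alikes look untouched, and the gripper is well away with almost no force on it.

No check failed. Before gripping, the two cameras disagreed by about 7 mm on the carrier's position along the rod, and I used 537 mm.

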